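# Clear the grease pot and unhitch the tongue

## Robot

A 7-joint arm with a two-finger parallel gripper is mounted at the origin on the work surface. World frame = base frame: x ahead of the robot, y to its left, z up, the work surface at z = 0. Lengths are in m, angles in rad, forces in N, time in s.
With the tool pointing down it reaches from about 0.4 to 0.85 m from the base axis. Payload 10.4 kg.
Tool frame: the origin (TCP) lies on the centre line of the jaws, within the pads' length; the fingertips stand 22 mm ahead of it and the grasp point (between the pads) lies 3 mm ahead of it; x points along the fingers, y is the direction in which the jaws open and shut, and the axes are right-handed (so a half turn about x gives the same grasp; the last joint's range is limited). The gripper opens to 87 mm and grips with 3 to 60 N. Pads are 19 mm wide; open, the fingers measure 117 mm over their backs; the gripper's body (75 mm by 190 mm) begins 51 mm behind the grasp point.
Start: joints at [1.178, 0.332, -0.065, 1.46, 0.022, 1.35, -0.088], TCP at [0.226, -0.583, 0.245] pointing down, gripper open.
Joint ranges: [-2.6, 2.6], [-0.5, 2.12], [-1.47, 1.34], [0.16, 2.42], [-1.27, 4.41], [0.06, 2.06], [-2.6, 2.6]. Speed limits (rad/s): [2.22, 2.22, 2.79, 2.79, 3.14, 3.14, 3.14].

## Interface

Orientations are given as a unit quaternion [x, y, z, w].
In Python, from bench import * gives the robot as it stands.
- The arm moves only by the tool arm_command, never from a script. Its argument "targets" is one flat list of numbers, 7 for each row, row after row: the turn, a rotation vector about the tool's x, y, z in units of 45 degrees (1.0 is 45 degrees), then the shift along the tool's x, y, z in units of 25 mm (1.0 is 25 mm), then the opening, from 0 (shut) to 1 (fully open). In form: [wx, wy, wz, tx, ty, tz, fingers, wx, wy, wz, tx, ty, tz, fingers, ...]. A call has 1 to 12 rows; each row shifts and turns the pose as measured when the row begins, along the tool's axes as they then stand; what a row does not reach is not made up. A row lasts 1/12 s, in which the tool goes at most 41.7 mm and 7.16 degrees, less where a joint would pass 70% of its speed; a pose out of reach is approached as far as the arm can. A call with a number of a shift or a turn outside -1 to 1 is refused whole. A call with a gripper value outside its range is refused whole. The fingers move at their own pace and stop on an object; "newtons" is the grip in N (left out, the last holds). Time passes only in rows, so rows that do not move let the fingers close. It gives the time, the measured TCP pose, the force and the opening at its end, in the units of the state.
- read_state(): the state, without advancing time (a new reading comes with each control period).
- camera(name): name is "side" or "top"; returns the picture (384x512x3 uint8, red, green, blue); there is no depth.
- calibration(name): a dict with "camera_matrix" (3x3 intrinsics, pixels), "R" (3x3) and "t" (3): a world point X has camera coordinates R X + t. Camera axes: x right, y down, z forward; pixel columns grow to the right and rows downward; lengths in m; the calibration is good to about 2 mm. A picture is of the moment at which its call begins. calibration takes no time and is no camera call.
- close_job(): hands the job in, once; it reports no verdict.
The state is a dict: "time": time; "joint_positions": joint angles; "joint_vel": joint speeds; "joint_torque": joint torques, N m; "ee_pos": TCP position; "eef_rot": TCP orientation; "ft_force": force on the tool from outside, world axes, zero at the start; "torque": the same for the moment, N m; "width": finger opening in m.
Only numpy, scipy, OpenCV 4.12 (cv2) and the standard library are available. Lean on these libraries where they do the work, as an engineer would, in place of code of your own. Each camera call takes 0.05 s, during which the arm holds its last target.

## Task

The grease pot stands in the way of the hitch latch: slide it along the warming plate, without lifting it off, until it stands on the other mark. Then pull the coupler's sprung latch sideways by its grab bar and lift the tongue off the ball, so that the coupler's rim is well clear of the top of the ball (some 7 cm up), leaving everything else alone. Finish while still holding the tongue raised there by hand: do not let go or prop it up.

Things in the scene. Friction and masses are not known exactly. Their poses are not given: they have to be found in the camera images.
- stand: hitch stand, fixed: dark steel base plate 350 x 120 x 15 mm (x from -60 to 290, y from -60 to 60) carrying a 50 mm tow ball. Origin on the bench under the ball's centre (ball centre 62.5 mm up, top 87.5 mm); x points along the tongue from the ball to its pivot, z up
- tongue: grey tube 50 mm wide with the dark coupler on its nose, 0.75 kg. Origin on the pivot pin, (240, 0, 74) mm in the stand's frame; axes as the stand's when seated. It turns freely about the pin's y axis (nose up, at most 0.8 rad) and falls when let go. Coupler: upside-down box 100 mm long (x), 76 mm wide, seated top 95 mm and lower rim 49 mm above the bench
- socket (a point): middle of the coupler's socket, 240 mm from the pivot; seated it lies at the ball's centre, 62.5 mm above the bench
- latch: spring latch (0.12 kg) on the coupler's -y side. Origin in the middle of its black grab bar: 14 mm round, 78 mm long over its ends, along x, at (0, -79, 118) mm in the stand's frame when seated and shut. It slides 20 mm towards -y of the tongue and springs back when let go; the pull is about 4 N at first, 11 N at the end. It rides up with the tongue: one grip on the bar both pulls and lifts
- keeper (a point): middle of the fixed lip (underside 44 mm, top 52 mm above the bench), 50 mm from the ball's centre towards -y. The latch's toe lies under it and locks the tongue down until the latch is pulled by more than 12 mm; keep it pulled until the tongue has risen 30 mm
- rod (a point): on the latch, 45 mm below the bar's middle: a 16 mm thick guide rod with spring runs from here to the coupler; a plate 30 mm wide in x and 7 mm thick joins it to the bar. Free gap between bar and coupler side: 34 mm
- warmer: white warming plate, fixed, 150 x 310 mm and 20 mm high, with two round grey marks 145 mm apart along its y. Origin under its middle on the bench, z up; its +y end is next to the hitch.
- near_mark (a point): centre of the mark next to the hitch, on the plate's top, 20 mm above the bench
- far_mark (a point): centre of the other mark, on the plate's top
- pot: lidded aluminium grease pot, 0.5 to 0.9 kg, lid fixed: 124 mm across (rim 128 mm), 85 mm high. Upright black knob mid-lid, 26 mm across, from 95 to 125 mm above the pot's underside, on a thin neck; wire lugs on two opposite sides 60 mm up, 80 mm out from the axis. Origin in the middle of its underside, z up. It starts on the near mark, 2 to 35 mm from the latch's bar
- spare_ball: spare tow ball on its foot, 50 mm across, 71 mm high; leave alone; origin under its middle
- wrench: wrench, 160 mm, lying along its x; leave alone; origin under its middle
- can: closed can, 66 mm across, 100 mm high; leave alone; origin under its middle
- screwdriver: screwdriver, 200 mm, lying along its x; leave alone; origin under its middle
- disc: grinding disc lying flat, 115 mm across, 6 mm thick; leave alone; origin under its middle
- hammer: hammer, 280 mm, lying along its x; leave alone; origin under its middle
- jar: jar with steel lid, 70 mm across, 90 mm high; leave alone; origin under its middle
Mind the look-alikes: they are no part of the job. Leave any pink, purple or red look-alike of the pot alone.

How it is judged:
On the way, in this order (a step that is already met when the one before it is completed fails the run):
1. the pot stands on the far mark, the latch still shut (horizontal distance between pot and far_mark below 0.02 m and angle between pot's own z axis and vertical below 0.1 rad and z of pot in the frame of warmer below 0.026 m and linear speed of pot below 0.03 m/s and y of latch in the frame of tongue above -0.084 m and height (world z) of socket below 0.07 m), for 0.2 s.
2. the latch is pulled clear of its keeper with the tongue still down on the ball (y of latch in the frame of tongue below -0.091 m and height (world z) of socket below 0.08 m and contact force between the fingers and latch above 1.5 N), for 0.1 s.
At the end, for the whole second after the job is handed in: the robot's fingers hold the tongue (contact over 1.5 N) with the socket at rest at least 55 mm above its seat, and the pot stands upright and still on the plate within 20 mm of the far mark's centre (height (world z) of socket above 0.1175 m and contact force between the fingers and tongue above 1.5 N and linear speed of each of latch, pot below 0.03 m/s and horizontal distance between pot and far_mark below 0.02 m and angle between pot's own z axis and vertical below 0.1 rad and z of pot in the frame of warmer below 0.026 m); the arm keeps its last pose, push and grip.
It fails at once if the pot is lifted off the plate (more than 8 mm) (z of pot in the frame of warmer above 0.028 m).
It fails at once if the pot is tipped (angle between pot's own z axis and vertical above 0.2 rad).
It fails at once if another thing on the bench is moved by more than 30 mm (distance of any of spare_ball, wrench, can, screwdriver, disc, hammer, jar from where it was at the start of the episode above 0.03 m).
It also fails if it takes over 48 s, if anything falls off the work surface, if the arm or the gripper's body presses on something with over 40 N, if the wrist force passes 120 N, or if a joint passes its speed limit or range.

## Working session

There is one attempt and no reset: what is moved stays moved. The work goes in short steps, Python scripts to look and compute and a tool call to move; the robot and the scene stay as the last step left them, time stands still between calls to the robot, and variables do not carry over. Pictures are saved under pics/ and viewed, and the job is handed in when it is done.

Besides the shell and the picture viewer there is one more tool, called after "Call:" as name(argument=value, ...), one argument or row to a line, values as JSON. arm_command: Moves the arm, as the interface text tells. Shifts and turns lie within -1 to 1; 1 stands for 25 mm of shift or 45 degrees of turn. Its arguments: {"type":"object","properties":{"targets":{"type":"array","items":{"type":"number","minimum":-1,"maximum":1}},"newtons":{"type":"number"}},"required":["targets"]}

```bash
ls; mkdir -p pics
python3 - <<'E'
from bench import *
import cv2
for n in ("top","side"):
    im=camera(n); cv2.imwrite(f"pics/{n}0.png",im[:,:,::-1])
    c=calibration(n); print(n,c)
print(read_state())
E
```

```text
pics
top {'camera_matrix': array([[402.94066559,   0.        , 251.87852994],
       [  0.        , 402.94066559, 200.00243237],
       [  0.        ,   0.        ,   1.        ]]), 'R': array([[ 0.01292064, -0.99972395,  0.0196237 ],
       [-0.98259895, -0.0163311 , -0.18502053],
       [ 0.18528994, -0.01689164, -0.98253871]]), 't': array([-0.05491357,  0.50523512,  1.23076115])}
side {'camera_matrix': array([[351.28402946,   0.        , 253.39163048],
       [  0.        , 351.28402946, 192.69128311],
       [  0.        ,   0.        ,   1.        ]]), 'R': array([[-0.91717714, -0.39846238,  0.00371739],
       [-0.20470919,  0.46315298, -0.86231286],
       [ 0.34187752, -0.79165463, -0.50636223]]), 't': array([0.44071992, 0.19622844, 0.97823708])}
{'time': 0.1, 'joint_positions': array([ 1.1784401 ,  0.33279878, -0.06469318,  1.46082556,  0.02161703,
        1.34990942, -0.0885208 ]), 'joint_vel': array([ 0.00061962, -0.00333124,  0.00059366, -0.00212599, -0.00062984,
       -0.0025918 ,  0.00067202]), 'joint_torque': array([ 1.13738039e-03, -6.24550009e+01,  2.43742601e-02, -3.90721858e+01,
       -6.15423010e-02,  3.65061325e-02,  6.23288003e-06]), 'ee_pos': array([ 0.22574575, -0.58247661,  0.24385483]), 'eef_rot': array([-0.69495022, -0.13041048,  0.69516363, -0.12955626]), 'ft_force': array([0.2164387 , 0.82035743, 0.01884404]), 'torque': array([ 0.0382297 , -0.03664058,  0.02727268]), 'width': 0.08706787710714368}
```

View pics/top0.png

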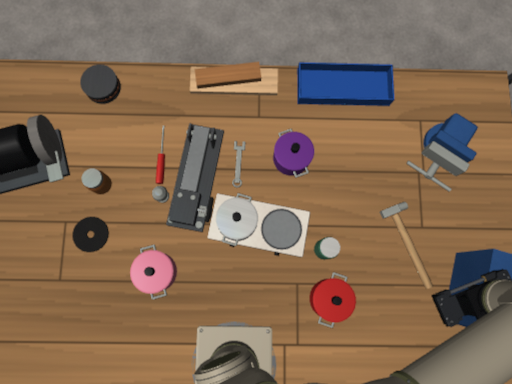

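View pics/side0.png

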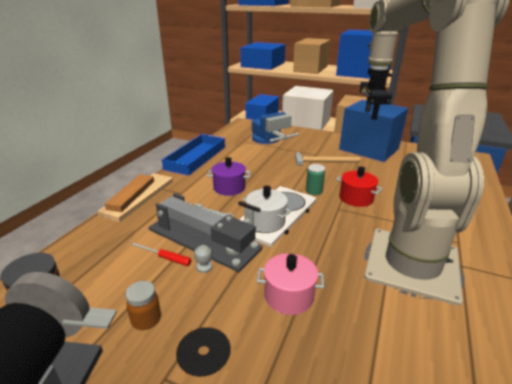

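Run:
```python
import cv2
im=cv2.imread("pics/top0.png")[110:270,130:330]
cv2.imwrite("pics/top0z.png",cv2.resize(im,None,fx=4,fy=3.75*4/3.75*0.9375,interpolation=cv2.INTER_CUBIC))
im=cv2.imread("pics/side0.png")[170:280,120:330]
cv2.imwrite("pics/side0z.png",cv2.resize(im,None,fx=3.8,fy=3.8,interpolation=cv2.INTER_CUBIC))
```

```text
(no output)
```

View pics/top0z.png

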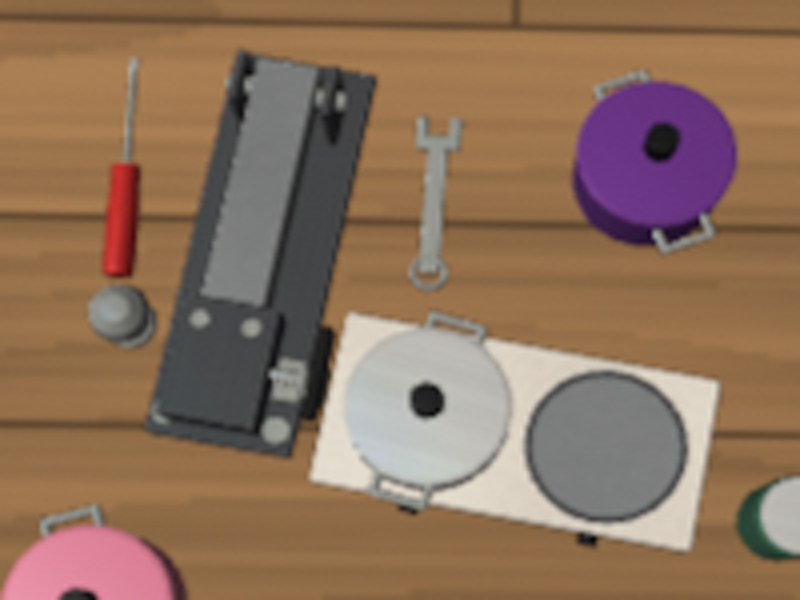

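View pics/side0z.png

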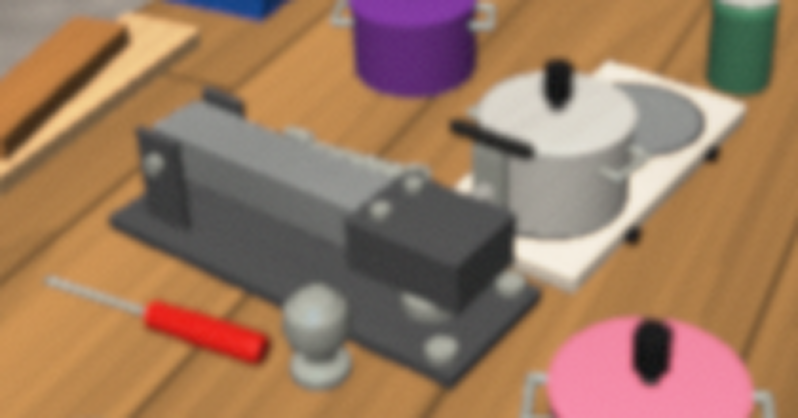

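```bash
cat > h.py <<'E'
import numpy as np
from bench import *
from scipy.spatial.transform import Rotation as R
from scipy.optimize import least_squares
def proj(n,X):
    c=calibration(n); X=np.atleast_2d(X); p=X@c["R"].T+c["t"]; p=p@c["camera_matrix"].T
    return p[:,:2]/p[:,2:]
def unproj(n,uv,z):
    c=calibration(n); d=np.linalg.inv(c["camera_matrix"])@np.array([uv[0],uv[1],1.]); d=c["R"].T@d
    o=-c["R"].T@c["t"]; return o+d*(z-o[2])/d[2]
def zt(u,v): return ((u+.5)/4-.5+130,(v+.5)/3.75-.5+110)
def zs(u,v): return ((u+.5)/3.8-.5+120,(v+.5)/3.8-.5+170)
def fit(obs,x0):
    # obs list (cam,uv,local)
    def pts(p,l): c,s=np.cos(p[2]),np.sin(p[2]); return np.array([p[0]+c*l[0]-s*l[1],p[1]+s*l[0]+c*l[1],l[2]])
    f=lambda p: np.concatenate([proj(n,pts(p,l))[0]-uv for n,uv,l in obs])
    r=least_squares(f,x0); return r.x,r.fun.reshape(-1,2)
E
python3 - <<'E'
from h import *
st=[("top",zt(240,52),(.29,.06,.015)),("top",zt(375,76),(.29,-.06,.015)),("top",zt(290,456),(-.06,-.06,.015)),("top",zt(148,430),(-.06,.06,.015))]
ss=[("side",zs(450,382),(-.06,.06,.015)),("side",zs(540,295),(-.06,-.06,.015)),("side",zs(110,220),(.29,.06,.015))]
for o in (st,ss,st+ss):
    p,r=fit(o,[.5,.1,0]); print("stand",p.round(4),np.abs(r).max().round(2))
c,s=np.cos(p[2]),np.sin(p[2]); 
b=p[:2]+np.array([[c,-s],[s,c]])@[0,-.079]; print("bar exp",b, proj("top",[*b,.118]),proj("side",[*b,.118]))
print("bar obs top",zt(317,374),"side",zs(492,139), unproj("top",zt(317,374),.118))
wt=[("top",zt(348,314),(.075,.155,.02)),("top",zt(718,380),(.075,-.155,.02)),("top",zt(690,550),(-.075,-.155,.02)),("top",zt(310,480),(-.075,.155,.02))]
p,r=fit(wt,[.5,.0,0]); print("warmer",p.round(4),r.round(2))
c,s=np.cos(p[2]),np.sin(p[2])
for y in (.0725,-.0725): print("mark",p[:2]+np.array([-s*y,c*y]))
print("far mark obs",unproj("top",zt(606,446),.02))
print("knob top",unproj("top",zt(428,400),.145),"side",unproj("side",zs(559,69),.145))
print("lugs",unproj("top",zt(455,326),.08),unproj("top",zt(402,490),.08), "lid",unproj("top",zt(428,407),.105))
q=read_state(); print(R.from_quat(q['eef_rot']).as_matrix().round(3))
E
```

```text
stand [ 0.4761  0.1571 -0.1718] 0.74
stand [ 0.47    0.1664 -0.1874] 0.96
stand [ 0.4742  0.1601 -0.1786] 2.18
bar exp [0.46015031 0.08231001] [[208.53538557 210.0584566 ]] [[248.63727754 206.03879732]]
bar obs top (208.875, 209.36666666666667) side (249.10526315789474, 206.21052631578948) [0.46225078 0.08136982 0.118     ]
warmer [ 0.4323 -0.0709 -0.1758] [[-0.53 -0.63]
 [ 0.91 -0.25]
 [ 0.29  0.34]
 [-0.66  0.46]]
mark [0.44502379 0.00051822]
mark [ 0.41966099 -0.14224637]
far mark obs [ 0.41963195 -0.14286284  0.02      ]
knob top [ 0.4387694  -0.00212264  0.145     ] side [0.43471922 0.00685311 0.145     ]
lugs [ 0.51027995 -0.02043877  0.08      ] [0.37452937 0.01743238 0.08      ] lid [ 0.43897093 -0.00141605  0.105     ]
[[-0.001  0.361 -0.932]
 [ 0.001 -0.932 -0.361]
 [-1.    -0.001  0.   ]]
```

Call:
arm_command(
  targets=[0, 0, 0, 0, -0.5, -0.4, 1, 0, 0, 0, 0, -0.9, -0.8, 1, 0, 0, 0, 0, -0.9, -0.8, 1, 0, 0, 0, 0, -0.9, -0.8, 1, 0, 0, 0, 0, -0.9, -0.8, 1, 0, 0, 0, 0, -0.9, -0.8, 1, 0, 0, 0, 0, -0.9, -0.8, 1, 0, 0, 0, 0, -0.9, -0.8, 1, 0, 0, 0, 0, -0.9, -0.8, 1, 0, 0, 0, 0, -0.9, -0.8, 1, 0, 0, 0, 0, -0.9, -0.8, 1, 0, 0, 0, 0, -0.5, -0.4, 1],
  newtons=25,
)

```text
time: 1.1
ee_pos: [0.3403, -0.2575, 0.2382]
eef_rot: [-0.693, -0.13, 0.698, -0.125]
ft_force: [0.4, -0.8, 0.2]
width: 0.087
```

Call:
arm_command(
  targets=[0.139, 0, 0, 0, 0, 0, 1, 0.139, 0, 0, 0, 0, 0, 1, 0.139, 0, 0, 0, 0, 0, 1, 0.139, 0, 0, 0, 0, 0, 1, 0.139, 0, 0, 0, 0, 0, 1, 0, 0, 0, 0, -0.8, -0.2, 1, 0, 0, 0, 0, -0.8, -0.2, 1, 0, 0, 0, 0, -0.8, -0.2, 1, 0, 0, 0, 0, -0.8, -0.2, 1, 0, 0, 0, 0, -0.8, -0.2, 1, 0, 0, 0, 0, -0.8, -0.2, 1],
)

```text
time: 2.02
ee_pos: [0.3939, -0.1388, 0.2359]
eef_rot: [-0.698, 0.073, 0.708, 0.077]
ft_force: [1.2, -0.4, -0.3]
width: 0.0871
```

```bash
cat >> h.py <<'E'
def rel(target):
    s=read_state(); M=R.from_quat(s['eef_rot']).as_matrix()
    d=M.T@(np.array(target)-s['ee_pos'])
    print("pos",s['ee_pos'].round(4),"q",s['joint_positions'].round(2),"t",round(s['time'],2)); print(M.round(3)); 
    print("yaw of tool y",np.degrees(np.arctan2(M[1,1],M[0,1])).round(2)); print("shift units",(d/.025).round(2)); return s
E
python3 - <<'E'
from h import *
rel([.4385,-.001,.17])
E
```

```text
pos [ 0.3939 -0.1388  0.2359] q [ 0.79 -0.1  -0.52  1.94 -0.05  1.3  -1.49] t 2.02
[[-0.014 -0.21  -0.978]
 [ 0.007 -0.978  0.21 ]
 [-1.    -0.004  0.015]]
yaw of tool y -102.14
shift units [ 2.65 -5.75 -0.62]
```

Call:
arm_command(
  targets=[-0.045, 0, 0, 0, -0.7, 0, 1, 0, 0, 0, 0, -0.8, -0.1, 1, 0, 0, 0, 0, -0.8, -0.1, 1, 0, 0, 0, 0, -0.8, -0.1, 1, 0, 0, 0, 0, -0.8, -0.1, 1, 0, 0, 0, 0, -0.8, -0.1, 1, 0, 0, 0, 0, -0.6, 0, 1, 0, 0, 0, 0, -0.3, 0, 1, 0, 0, 0, 0, 0, 0, 1],
)

```text
time: 2.77
ee_pos: [0.4299, 0.0093, 0.2351]
eef_rot: [-0.699, 0.052, 0.711, 0.056]
ft_force: [0.1, 0.4, 0.1]
width: 0.0868
```

```bash
cat >> h.py <<'E'
def snap(n,name,box,f):
    import cv2
    im=camera(n)[:,:,::-1]; cv2.imwrite(f"pics/{name}_full.png",im)
    y0,y1,x0,x1=box; cv2.imwrite(f"pics/{name}.png",cv2.resize(im[y0:y1,x0:x1],None,fx=f,fy=f,interpolation=cv2.INTER_CUBIC))
E
python3 - <<'E'
from h import *
rel([.4385,-.001,.136])
snap("side","s1",(130,280,170,350),4)
E
```

```text
pos [0.4299 0.0093 0.2351] q [ 0.64 -0.06 -0.72  1.91 -0.05  1.29 -1.79] t 2.77
[[-0.017 -0.153 -0.988]
 [ 0.007 -0.988  0.153]
 [-1.    -0.005  0.018]]
yaw of tool y -98.81
shift units [ 3.95  0.37 -0.47]
```

View pics/s1.png

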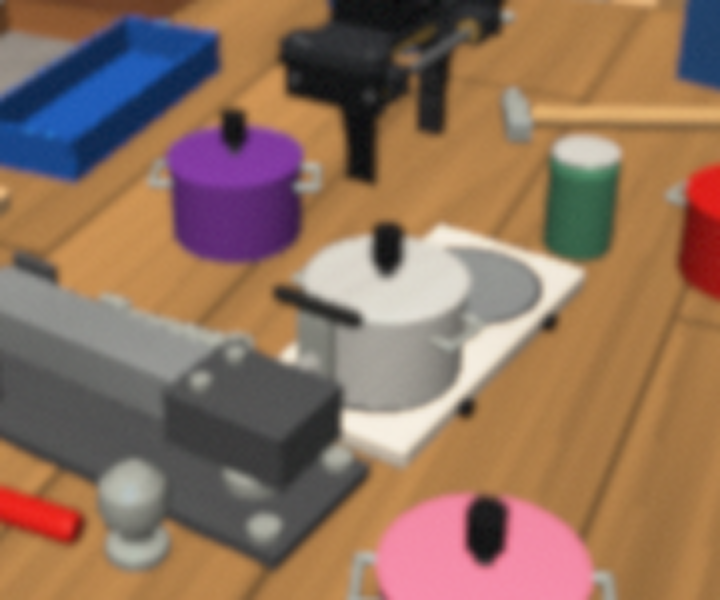

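Run:
```python
from h import *
s=rel([.4385,-.001,.136]); M=R.from_quat(s['eef_rot']).as_matrix(); 
tip=s['ee_pos']+M[:,0]*.022
for k in (.0435,-.0435,.051,-.051):
  for z in (-.01,.01): print(k,z,((proj("side",tip+M[:,1]*k+M[:,2]*z)[0]-[170,130]+.5)*4).round(1), )
snap("top","t1",(110,270,130,330),4)
for k in (.0435,-.0435): print((proj("top",tip+M[:,1]*k)[0]-[130,110]+.5)*4)
```

```text
pos [0.4297 0.0084 0.235 ] q [ 0.64 -0.06 -0.72  1.91 -0.05  1.29 -1.79] t 2.82
[[-0.017 -0.154 -0.988]
 [ 0.007 -0.988  0.154]
 [-1.    -0.004  0.018]]
yaw of tool y -98.86
shift units [ 3.95  0.33 -0.47]
0.0435 -0.01 [414.9 128.8]
0.0435 0.01 [438.5 134.7]
-0.0435 -0.01 [353.5 173.3]
-0.0435 0.01 [378.1 180. ]
0.051 -0.01 [419.9 125.2]
0.051 0.01 [443.4 131. ]
-0.051 -0.01 [347.9 177.4]
-0.051 0.01 [372.5 184.2]
[473.64393989 436.84724327]
[348.13750897 415.37368209]
```

View pics/t1.png

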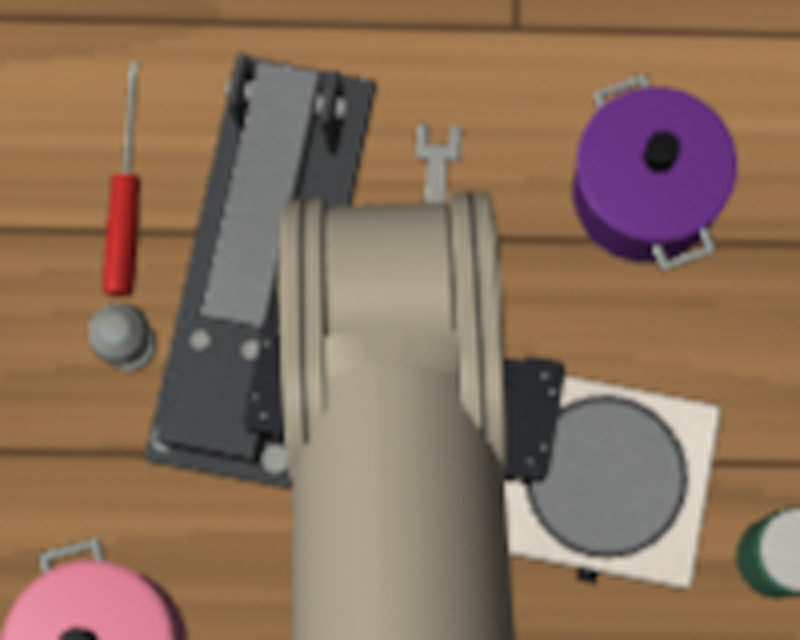

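Run:
```python
from h import *
a=np.linspace(0,2*np.pi,60)
def sil(n,x,y,r,z0,z1,off,f):
    P=np.concatenate([np.c_[x+r*np.cos(a),y+r*np.sin(a),0*a+z] for z in (z0,z1)])
    q=(proj(n,P)-off+.5)*f; return q.min(0).round(0),q.max(0).round(0)
for x,y in ((.4385,-.001),(.437,.002),(.4347,.0069)):
    print(x,y,"knob",sil("side",x,y,.013,.115,.145,[170,130],4),"body",sil("side",x,y,.062,.02,.10,[170,130],4),"rim",sil("side",x,y,.064,.1,.105,[170,130],4))
    print("  top knob",sil("top",x,y,.013,.115,.145,[130,110],np.array([4,3.75])),"rim",sil("top",x,y,.064,.1,.105,[130,110],np.array([4,3.75])))
# bar ends
for sx,sy,yaw in ((.4761,.1571,-.1718),(.4755,.158,-.174),(.4742,.1601,-.1786)):
    c,s=np.cos(yaw),np.sin(yaw)
    L=lambda X:np.array([sx+c*X[0]-s*X[1],sy+s*X[0]+c*X[1],X[2]])
    for X in ((.039,-.079,.118),(-.039,-.079,.118),(-.05,.038,.095),(-.05,-.038,.095),(-.06,.06,.0),(-.06,-.06,.0)): print(X,((proj("side",L(X))[0]-[170,130]+.5)*4).round(0),((proj("top",L(X))[0]-[130,110]+.5)*[4,3.75]).round(0))
```

```text
0.4385 -0.001 knob (array([370., 219.]), array([405., 271.])) body (array([306., 238.]), array([468., 411.])) rim (array([303., 232.]), array([471., 324.]))
  top knob (array([409., 384.]), array([445., 423.])) rim (array([342., 330.]), array([513., 489.]))
0.437 0.002 knob (array([371., 221.]), array([406., 273.])) body (array([306., 240.]), array([468., 414.])) rim (array([303., 234.]), array([471., 327.]))
  top knob (array([405., 386.]), array([441., 424.])) rim (array([338., 331.]), array([509., 490.]))
0.4347 0.0069 knob (array([371., 225.]), array([406., 277.])) body (array([306., 244.]), array([469., 418.])) rim (array([304., 237.]), array([472., 331.]))
  top knob (array([398., 389.]), array([434., 427.])) rim (array([332., 334.]), array([503., 493.]))
(0.039, -0.079, 0.118) [271. 288.] [331. 327.]
(-0.039, -0.079, 0.118) [361. 320.] [310. 422.]
(-0.05, 0.038, 0.095) [278. 436.] [157. 412.]
(-0.05, -0.038, 0.095) [342. 379.] [256. 430.]
(-0.06, 0.06, 0.0) [274. 570.] [149. 434.]
(-0.06, -0.06, 0.0) [369. 475.] [294. 460.]
(0.039, -0.079, 0.118) [272. 288.] [330. 328.]
(-0.039, -0.079, 0.118) [361. 321.] [308. 423.]
(-0.05, 0.038, 0.095) [278. 437.] [156. 413.]
(-0.05, -0.038, 0.095) [342. 380.] [255. 431.]
(-0.06, 0.06, 0.0) [274. 572.] [148. 434.]
(-0.06, -0.06, 0.0) [369. 476.] [293. 460.]
(0.039, -0.079, 0.118) [273. 290.] [327. 330.]
(-0.039, -0.079, 0.118) [362. 323.] [305. 425.]
(-0.05, 0.038, 0.095) [278. 439.] [153. 414.]
(-0.05, -0.038, 0.095) [343. 383.] [251. 432.]
(-0.06, 0.06, 0.0) [274. 574.] [145. 436.]
(-0.06, -0.06, 0.0) [370. 479.] [290. 462.]
```

Call:
arm_command(
  targets=[0.025, 0, 0, 0, 0.3, -0.4, 1, 0, 0, 0, 0.6, 0, 0, 1, 0, 0, 0, 0.8, 0, 0, 1, 0, 0, 0, 0.8, 0, 0, 1, 0, 0, 0, 0.6, 0, 0, 1, 0, 0, 0, 0.4, 0, 0, 1, 0, 0, 0, 0, 0, 0, 1],
)

```text
time: 3.45
ee_pos: [0.4404, -0.0141, 0.1518]
eef_rot: [-0.699, 0.068, 0.709, 0.07]
ft_force: [-0.2, 0.1, 0.7]
width: 0.0869
```

Run:
```python
from h import *
rel([.4378,.0003,.136])
```

```text
pos [ 0.4404 -0.0141  0.1518] q [ 0.64  0.06 -0.71  2.    0.04  1.11 -1.86] t 3.45
[[-0.014 -0.194 -0.981]
 [ 0.004 -0.981  0.194]
 [-1.    -0.001  0.015]]
yaw of tool y -101.19
shift units [ 0.63 -0.54  0.21]
```

Call:
arm_command(
  targets=[-0.02, 0, 0, 0.2, -0.5, 0.2, 1, 0, 0, 0, 0.2, 0, 0, 1, 0, 0, 0, 0.2, 0, 0, 1, 0, 0, 0, 0, 0, 0, 1],
)

```text
time: 3.78
ee_pos: [0.4388, -0.0015, 0.137]
eef_rot: [-0.7, 0.063, 0.709, 0.065]
ft_force: [-0.3, 0.9, -0.2]
width: 0.0867
```

Run:
```python
from h import *
rel([.4378,.0003,.136])
snap("side","s2",(130,280,170,350),4)
```

```text
pos [ 0.4388 -0.0015  0.137 ] q [ 0.62  0.08 -0.73  2.02  0.05  1.08 -1.89] t 3.78
[[-0.013 -0.181 -0.983]
 [ 0.003 -0.984  0.18 ]
 [-1.    -0.001  0.013]]
yaw of tool y -100.4
shift units [ 0.04 -0.06  0.05]
```

View pics/s2.png

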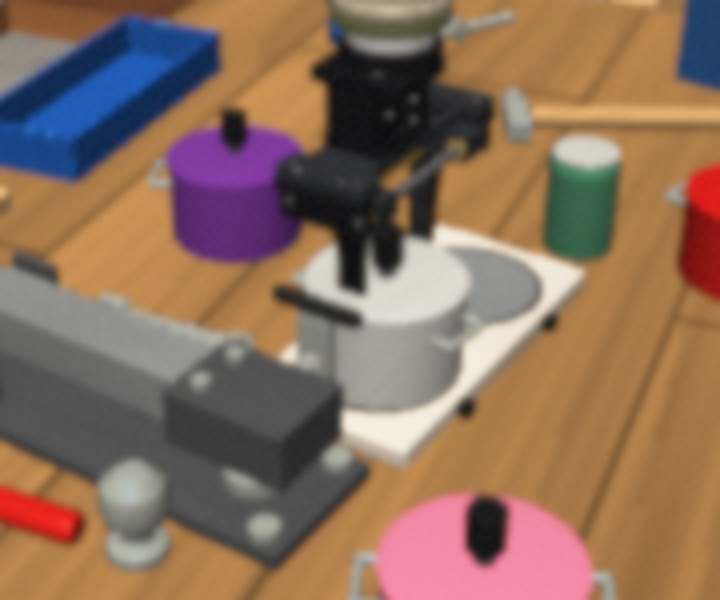

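The fingers straddle the knob (fingers at about 350 and 423, knob at 388), so I'm closing them.

Call:
arm_command(
  targets=[0, 0, 0, 0, 0, 0, 0.6, 0, 0, 0, 0, 0, 0, 0.45, 0, 0, 0, 0, 0, 0, 0.3, 0, 0, 0, 0, 0, 0, 0.2, 0, 0, 0, 0, 0, 0, 0.1, 0, 0, 0, 0, 0, 0, 0, 0, 0, 0, 0, 0, 0, 0, 0, 0, 0, 0, 0, 0, 0],
  newtons=15,
)

```text
time: 4.5
ee_pos: [0.4404, -0.002, 0.1393]
eef_rot: [-0.701, 0.064, 0.707, 0.065]
ft_force: [0.5, 0.0, 0.2]
width: 0.0417
```

Run:
```python
from h import *
s=rel([.4197,-.1425,.137]); print(s['ft_force'],s['width'])
```

```text
pos [ 0.4404 -0.002   0.1393] q [ 0.62  0.08 -0.73  2.02  0.05  1.08 -1.89] t 4.5
[[-0.009 -0.181 -0.983]
 [ 0.002 -0.983  0.181]
 [-1.    -0.001  0.009]]
yaw of tool y -100.43
shift units [ 0.09  5.68 -0.21]
[0.53661038 0.01132548 0.16823401] 0.041673068156077214
```

Call:
arm_command(
  targets=[0, 0, 0, 0.08, 0, 0, 0, 0, 0, 0, 0, 0, 0, 0, 0, 0, 0, 0, 0, 0, 0, 0, 0, 0, 0, 0, 0, 0, 0, 0, 0, 0, 0, 0, 0],
)

```text
time: 4.92
ee_pos: [0.4404, -0.002, 0.1372]
eef_rot: [-0.701, 0.064, 0.707, 0.065]
ft_force: [-0.1, 0.3, 0.3]
width: 0.0258
```

Run:
```python
from h import *
s=rel([.4197,-.1425,.137]); print(s['ft_force'],s['width'])
```

```text
pos [ 0.4404 -0.002   0.1372] q [ 0.62  0.08 -0.73  2.02  0.06  1.07 -1.89] t 4.92
[[-0.009 -0.181 -0.983]
 [ 0.002 -0.983  0.181]
 [-1.    -0.001  0.009]]
yaw of tool y -100.43
shift units [ 0.    5.68 -0.2 ]
[-0.12330803  0.28225874  0.34515935] 0.025825733795274503
```

Call:
arm_command(
  targets=[0, 0, 0, 0, 0.2, 0, 0, 0, 0, 0, 0, 0.3, 0, 0, 0, 0, 0, 0, 0.3, 0, 0, 0, 0, 0, 0, 0.3, 0, 0, 0, 0, 0, 0, 0.1, 0, 0],
)

```text
time: 5.33
ee_pos: [0.4347, -0.0329, 0.1372]
eef_rot: [-0.701, 0.062, 0.707, 0.065]
ft_force: [0.1, 1.3, -0.2]
width: 0.0256
```

Run:
```python
from h import *
s=rel([.4197,-.1425,.137]); print(s['ft_force'],s['width'])
```

```text
pos [ 0.4347 -0.0329  0.1372] q [ 0.66  0.06 -0.7   2.03  0.04  1.07 -1.8 ] t 5.33
[[-0.008 -0.179 -0.984]
 [ 0.004 -0.984  0.179]
 [-1.    -0.002  0.009]]
yaw of tool y -100.31
shift units [-0.    4.42 -0.19]
[ 0.06307937  1.29593228 -0.22871013] 0.025620195983362327
```

Call:
arm_command(
  targets=[0, 0, 0, 0, 0.25, -0.02, 0, 0, 0, 0, 0, 0.35, -0.02, 0, 0, 0, 0, 0, 0.4, -0.02, 0, 0, 0, 0, 0, 0.4, -0.02, 0, 0, 0, 0, 0, 0.4, -0.02, 0, 0, 0, 0, 0, 0.4, -0.02, 0, 0, 0, 0, 0, 0.4, -0.02, 0, 0, 0, 0, 0, 0.3, -0.02, 0, 0, 0, 0, 0, 0.2, 0, 0, 0, 0, 0, 0, 0, 0, 0],
)

```text
time: 6.17
ee_pos: [0.423, -0.1196, 0.1372]
eef_rot: [-0.701, 0.064, 0.707, 0.066]
ft_force: [-0.3, 0.4, 0.2]
width: 0.0254
```

Run:
```python
from h import *
s=rel([.4217,-.1425,.137]); print(s['ft_force'],s['width'])
```

```text
pos [ 0.423  -0.1196  0.1372] q [ 0.77  0.06 -0.61  2.02  0.04  1.07 -1.61] t 6.17
[[-0.008 -0.182 -0.983]
 [ 0.004 -0.983  0.182]
 [-1.    -0.002  0.009]]
yaw of tool y -100.48
shift units [ 0.01  0.91 -0.12]
[-0.294976    0.42214984  0.22558047] 0.025411940005141236
```

Call:
arm_command(
  targets=[0, 0, 0, 0, 0.2, -0.05, 0, 0, 0, 0, 0, 0.3, -0.05, 0, 0, 0, 0, 0, 0.3, -0.03, 0, 0, 0, 0, 0, 0.15, 0, 0, 0, 0, 0, 0, 0, 0, 0, 0, 0, 0, 0, 0, 0, 0],
)

```text
time: 6.67
ee_pos: [0.422, -0.1452, 0.1372]
eef_rot: [-0.701, 0.063, 0.707, 0.065]
ft_force: [0.2, 3.1, 1.0]
width: 0.0255
```

Run:
```python
from h import *
s=rel([.4217,-.1425,.137]); print(s['ft_force'],s['width'])
snap("side","s3",(130,280,170,350),4)
a=np.linspace(0,2*np.pi,60)
def sil(n,x,y,r,z0,z1,off,f):
    P=np.concatenate([np.c_[x+r*np.cos(a),y+r*np.sin(a),0*a+z] for z in (z0,z1)])
    q=(proj(n,P)-off+.5)*f; return q.min(0).round(0),q.max(0).round(0)
print(sil("side",.4197,-.1425,.062,.02,.1,[170,130],4),sil("side",.4197,-.1425,.064,.1,.105,[170,130],4))
```

```text
pos [ 0.422  -0.1452  0.1372] q [ 0.8   0.08 -0.58  2.01  0.05  1.07 -1.56] t 6.67
[[-0.008 -0.181 -0.984]
 [ 0.004 -0.984  0.181]
 [-1.    -0.003  0.009]]
yaw of tool y -100.41
shift units [ 0.01 -0.1   0.03]
[0.20588738 3.0573297  0.95150262] 0.02545995927044381
(array([394., 170.]), array([544., 323.])) (array([394., 163.]), array([547., 241.]))
```

View pics/s3.png

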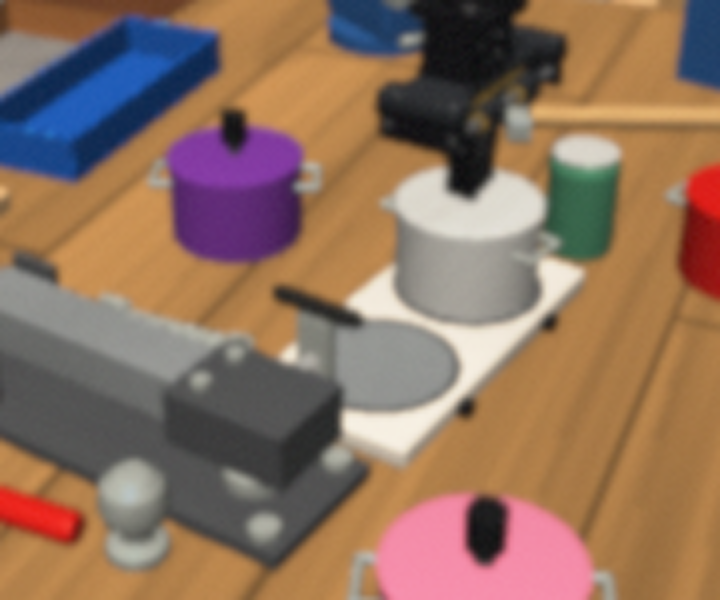

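Call:
arm_command(
  targets=[0, 0, 0, 0, 0, 0, 0.35, 0, 0, 0, 0, 0, 0, 0.4, 0, 0, 0, 0, 0, 0, 0.5, 0, 0, 0, 0, 0, 0, 0.5, 0, 0, 0, 0, 0, 0, 0.5, 0, 0, 0, 0, 0, 0, 0.5],
)

```text
time: 7.22
ee_pos: [0.4213, -0.1455, 0.1366]
eef_rot: [-0.701, 0.063, 0.708, 0.065]
ft_force: [0.3, 0.1, 0.0]
width: 0.043
```

Run:
```python
from h import *
s=rel([.462,.081,.2]); print(s['ft_force'],s['width'])
```

```text
pos [ 0.4213 -0.1455  0.1366] q [ 0.8   0.08 -0.58  2.01  0.05  1.07 -1.56] t 7.22
[[-0.01  -0.18  -0.984]
 [ 0.003 -0.984  0.18 ]
 [-1.    -0.001  0.01 ]]
yaw of tool y -100.38
shift units [-2.52 -9.21  0.06]
[0.29890326 0.08890169 0.04183617] 0.04297939777639396
```

Call:
arm_command(
  targets=[0, 0, 0, -0.3, 0, 0, 0.5, 0, 0, 0, -0.6, 0, 0, 0.5, 0, 0, 0, -0.7, 0, 0, 0.5, 0, 0, 0, -0.7, 0, 0, 0.5, 0, 0, 0, -0.2, -0.5, 0, 0.5, 0, 0, 0, 0, -0.9, 0, 0.5, 0, 0, 0, 0, -0.9, 0, 0.5, 0, 0, 0, 0, -0.9, 0, 0.5, 0, 0, 0, 0, -0.9, 0, 0.5, 0, 0, 0, 0, -0.9, 0, 0.5, 0, 0, 0, 0, -0.9, 0, 0.5, 0, 0, 0, 0, -0.5, 0, 0.5],
)

```text
time: 8.22
ee_pos: [0.451, 0.0215, 0.205]
eef_rot: [-0.701, 0.065, 0.707, 0.066]
ft_force: [-0.8, -0.6, 0.4]
width: 0.0437
```

Run:
```python
from h import *
s=rel([.462,.081,.2]); print(s['ft_force'],s['width'])
snap("side","s4",(130,280,170,350),4)
snap("top","t4",(110,270,130,330),4)
```

```text
pos [0.451  0.0215 0.205 ] q [ 0.62  0.02 -0.76  1.91  0.01  1.22 -1.9 ] t 8.22
[[-0.008 -0.185 -0.983]
 [ 0.003 -0.983  0.185]
 [-1.    -0.001  0.008]]
yaw of tool y -100.65
shift units [ 0.2  -2.42  0.01]
[-0.80136185 -0.62381056  0.39266054] 0.04365524391896022
```

View pics/t4.png

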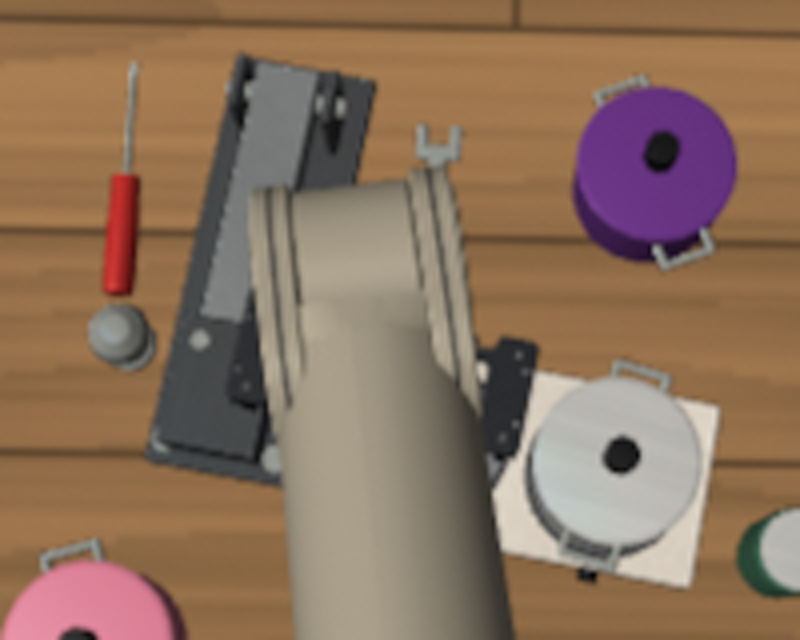

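View pics/s4.png

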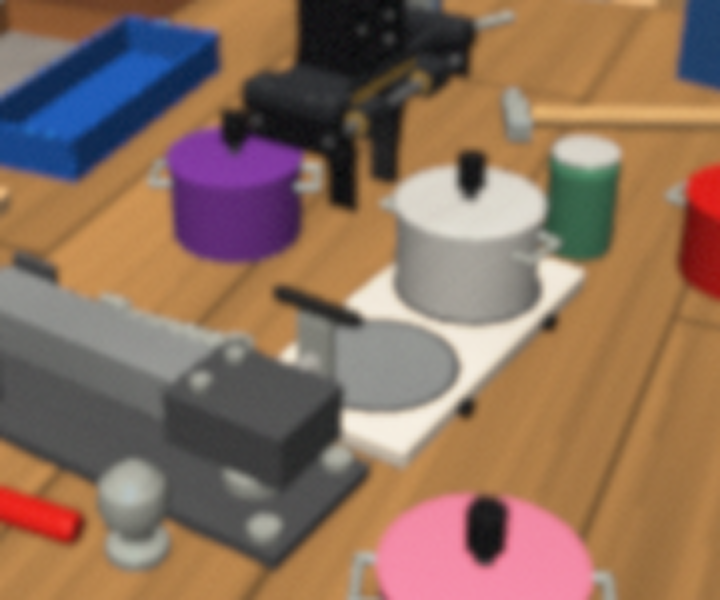

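Run:
```python
from h import *
z=lambda u,v:((u+.5)/4-.5+130,(v+.5)/4-.5+110)
print(unproj("top",z(622,455),.145),unproj("top",z(616,464),.103), "mark .4197,-.1425")
```

```text
[ 0.42027365 -0.14309671  0.145     ] [ 0.41888306 -0.14281919  0.103     ] mark .4197,-.1425
```

Call:
arm_command(
  targets=[0, 0, 0, 0, -0.7, 0, 0.5, 0, 0, 0, 0, -0.6, 0, 0.5, 0, 0, 0, 0, -0.4, 0, 0.5, 0, 0, 0, 0, 0, 0, 0.5, 0, 0, 0, 0, 0, 0, 0.5],
)

```text
time: 8.73
ee_pos: [0.4579, 0.0635, 0.2044]
eef_rot: [-0.701, 0.065, 0.707, 0.066]
ft_force: [0.2, -0.4, -0.1]
width: 0.0432
```

Run:
```python
from h import *
s=rel([.462,.081,.119]); print(s['ft_force'],s['width'])
```

```text
pos [0.4579 0.0635 0.2044] q [ 0.56  0.06 -0.81  1.88  0.04  1.22 -2.02] t 8.73
[[-0.009 -0.184 -0.983]
 [ 0.002 -0.983  0.184]
 [-1.     0.     0.009]]
yaw of tool y -100.61
shift units [ 3.41 -0.72 -0.07]
[ 0.17456725 -0.39517581 -0.06852752] 0.0431891370906219
```

Call:
arm_command(
  targets=[-0.015, 0, 0, 0, -0.7, 0, 0.5, 0, 0, 0, 0.4, 0, 0, 0.5, 0, 0, 0, 0.6, 0, 0, 0.5, 0, 0, 0, 0.6, 0, 0, 0.5, 0, 0, 0, 0.4, 0, 0, 0.5, 0, 0, 0, 0, 0, 0, 0.5, 0, 0, 0, 0, 0, 0, 0.5],
)

```text
time: 9.32
ee_pos: [0.4602, 0.0738, 0.1513]
eef_rot: [-0.701, 0.065, 0.708, 0.063]
ft_force: [-0.1, -0.3, -0.3]
width: 0.0435
```

Run:
```python
from h import *
s=rel([.462,.081,.119]); print(s['ft_force'],s['width'])
snap("side","s5",(130,280,170,350),4)
```

```text
pos [0.4602 0.0738 0.1513] q [ 0.52  0.14 -0.82  1.94  0.11  1.12 -2.09] t 9.32
[[-0.01  -0.18  -0.984]
 [-0.002 -0.984  0.18 ]
 [-1.     0.003  0.01 ]]
yaw of tool y -100.36
shift units [ 1.29 -0.3  -0.03]
[-0.0707216  -0.31785109 -0.29987167] 0.04350887802353324
```

View pics/s5.png

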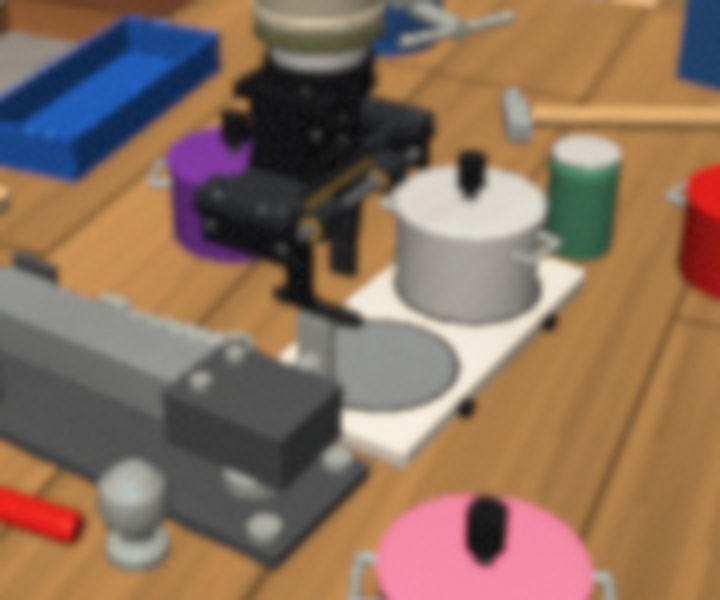

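Call:
arm_command(
  targets=[0, 0, 0, 0, -0.3, 0, 0.55, 0, 0, 0, 0, -0.05, 0, 0.55, 0, 0, 0, 0.3, 0, 0, 0.55, 0, 0, 0, 0.4, 0, 0, 0.55, 0, 0, 0, 0.3, 0, 0, 0.55, 0, 0, 0, 0.2, 0, 0, 0.55, 0, 0, 0, 0, 0, 0, 0.55],
)

```text
time: 9.95
ee_pos: [0.4629, 0.083, 0.1203]
eef_rot: [-0.702, 0.065, 0.706, 0.063]
ft_force: [-0.2, 0.5, 0.4]
width: 0.0481
```

Run:
```python
from h import *
s=rel([.462,.081,.119]); print(s['ft_force'],s['width'])
snap("side","s6",(130,280,170,350),4)
```

```text
pos [0.4629 0.083  0.1203] q [ 0.49  0.2  -0.82  1.96  0.16  1.05 -2.15] t 9.95
[[-0.006 -0.181 -0.984]
 [-0.002 -0.984  0.181]
 [-1.     0.003  0.006]]
yaw of tool y -100.4
shift units [0.05 0.09 0.02]
[-0.22507173  0.49564743  0.36933475] 0.04814183607065474
```

View pics/s6.png

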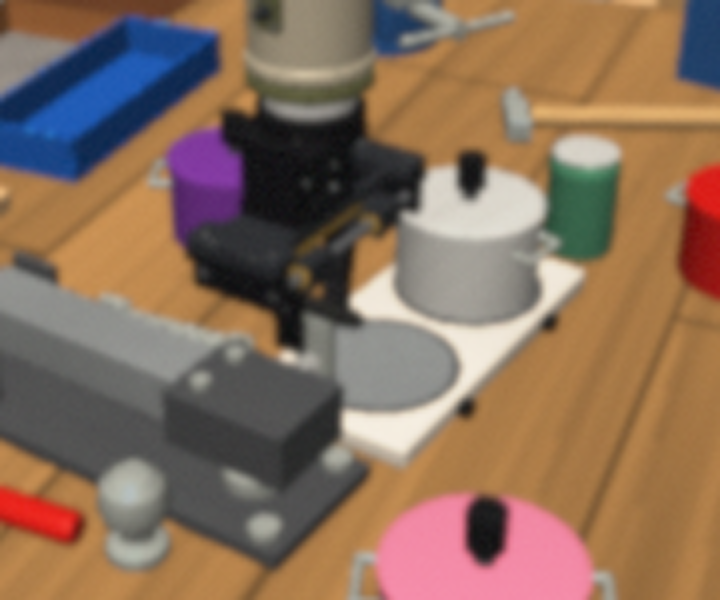

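Call:
arm_command(
  targets=[0, 0, 0, 0, 0.06, 0, 0.4, 0, 0, 0, 0, 0, 0, 0.3, 0, 0, 0, 0, 0, 0, 0.2, 0, 0, 0, 0, 0, 0, 0.1, 0, 0, 0, 0, 0, 0, 0, 0, 0, 0, 0, 0, 0, 0, 0, 0, 0, 0, 0, 0, 0, 0, 0, 0, 0, 0, 0, 0],
  newtons=40,
)

```text
time: 10.67
ee_pos: [0.4631, 0.0802, 0.1215]
eef_rot: [-0.702, 0.066, 0.706, 0.063]
ft_force: [0.3, 2.4, -0.9]
width: 0.0125
```

Run:
```python
from h import *
s=rel([.462,.081,.119]); print(s['ft_force'],s['width'])
```

```text
pos [0.4631 0.0802 0.1215] q [ 0.49  0.19 -0.82  1.96  0.16  1.06 -2.15] t 10.67
[[-0.006 -0.182 -0.983]
 [-0.003 -0.983  0.182]
 [-1.     0.004  0.005]]
yaw of tool y -100.47
shift units [ 0.1  -0.03  0.05]
[ 0.3427923   2.372506   -0.94019004] 0.012542318581593367
```

Call:
arm_command(
  targets=[0, 0, 0, 0, 0.15, 0, 0, 0, 0, 0, 0, 0.2, 0, 0, 0, 0, 0, 0, 0.2, 0, 0, 0, 0, 0, 0, 0.15, 0, 0, 0, 0, 0, 0, 0, 0, 0],
)

```text
time: 11.08
ee_pos: [0.4612, 0.0695, 0.1216]
eef_rot: [-0.704, 0.059, 0.705, 0.065]
ft_force: [1.7, 6.9, -6.1]
width: 0.0127
```

Run:
```python
from h import *
s=rel([.4631,.0802,.1215]); print(s['ft_force'],s['width'])
```

```text
pos [0.4612 0.0695 0.1216] q [ 0.52  0.18 -0.81  1.98  0.14  1.04 -2.1 ] t 11.08
[[-0.    -0.175 -0.985]
 [ 0.008 -0.984  0.175]
 [-1.    -0.008  0.002]]
yaw of tool y -100.1
shift units [ 0.01 -0.44  0.  ]
[ 1.66264638  6.91176312 -6.13961191] 0.012664264854362667
```

Call:
arm_command(
  targets=[0, 0, 0, 0, 0.2, 0, 0, 0, 0, 0, 0, 0.15, 0, 0, 0, 0, 0, 0, 0.1, 0, 0, 0, 0, 0, 0, 0, 0],
)

```text
$.targets: bad value
```

Run:
```python
from h import *
s=rel([.4631,.0802,.1215]); print(s['ft_force'],s['torque'],s['width'])
```

```text
pos [0.4612 0.0695 0.1216] q [ 0.52  0.18 -0.81  1.98  0.14  1.04 -2.1 ] t 11.08
[[-0.    -0.175 -0.985]
 [ 0.008 -0.984  0.175]
 [-1.    -0.008  0.002]]
yaw of tool y -100.1
shift units [ 0.01 -0.44  0.  ]
[ 1.66264638  6.91176312 -6.13961191] [ 1.51599871 -0.55960051  0.05409584] 0.012664264854362667
```

Call:
arm_command(
  targets=[0, 0, 0, 0, 0.2, 0, 0, 0, 0, 0, 0, 0.15, 0, 0, 0, 0, 0, 0, 0.1, 0, 0, 0, 0, 0, 0, 0, 0, 0],
)

```text
time: 11.42
ee_pos: [0.4607, 0.0663, 0.122]
eef_rot: [0.706, -0.053, -0.703, -0.067]
ft_force: [3.5, 7.6, -5.1]
width: 0.0125
```

Run:
```python
from h import *
s=rel([.4631,.0802,.1215]); print(s['ft_force'],s['torque'],s['width'])
snap("side","s7",(130,280,170,350),4)
```

```text
pos [0.4607 0.0663 0.122 ] q [ 0.54  0.17 -0.81  1.99  0.12  1.03 -2.07] t 11.42
[[ 0.006 -0.169 -0.986]
 [ 0.02  -0.985  0.169]
 [-1.    -0.021 -0.003]]
yaw of tool y -99.71
shift units [ 0.03 -0.57 -0.  ]
[ 3.51592527  7.58833177 -5.1023832 ] [ 1.51332056 -0.61978902 -0.08479868] 0.012515855782777155
```

View pics/s7.png

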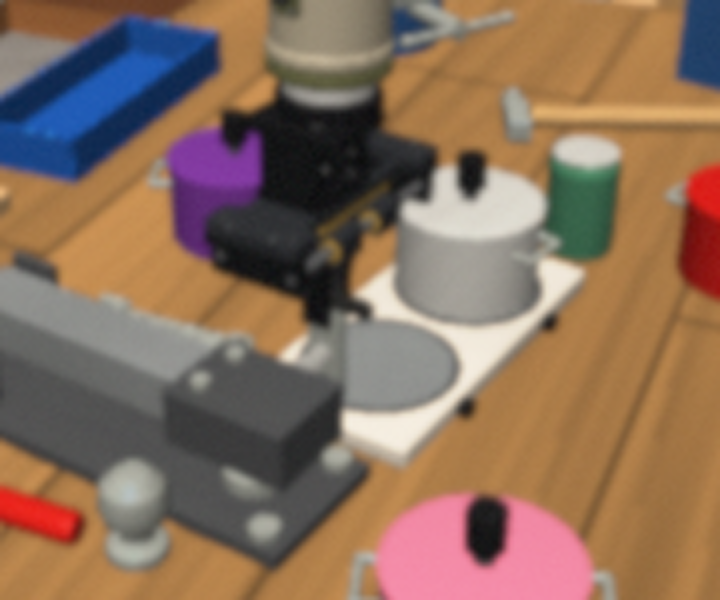

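Call:
arm_command(
  targets=[0, 0, 0.06, 0, 0.3, 0, 0, 0, 0, 0.06, 0, 0.3, 0, 0, 0, 0, 0.06, 0, 0.3, 0, 0],
)

```text
time: 11.72
ee_pos: [0.4601, 0.0603, 0.124]
eef_rot: [0.705, -0.091, -0.703, -0.023]
ft_force: [5.1, 33.1, -5.5]
width: 0.0127
```

Run:
```python
from h import *
s=rel([.4631,.0802,.1215]); print(s['ft_force'],s['torque'],s['width'])
```

```text
pos [0.4601 0.0603 0.124 ] q [ 0.47  0.19 -0.81  1.97  0.25  1.1  -2.19] t 11.72
[[-0.006 -0.16  -0.987]
 [-0.096 -0.982  0.16 ]
 [-0.995  0.096 -0.01 ]]
yaw of tool y -99.25
shift units [ 0.02 -0.81  0.01]
[ 5.06439708 33.07407053 -5.45527335] [ 7.70859049 -0.80275975 -0.04762098] 0.012745099539390702
```

Call:
arm_command(
  targets=[0, 0, -0.08, 0, 0, 0, 0, 0, 0, -0.03, 0, 0.05, 0, 0],
)

```text
time: 11.88
ee_pos: [0.4616, 0.0688, 0.125]
eef_rot: [0.71, -0.053, -0.7, -0.052]
ft_force: [-0.3, -5.8, -3.0]
width: 0.0126
```

Run:
```python
from h import *
s=rel([.4631,.0802,.1215]); print(s['ft_force'],s['torque'],s['width'])
```

```text
pos [0.4616 0.0688 0.125 ] q [ 0.53  0.16 -0.82  1.98  0.14  1.04 -2.08] t 11.88
[[ 0.014 -0.147 -0.989]
 [-0.002 -0.989  0.147]
 [-1.    -0.    -0.014]]
yaw of tool y -98.47
shift units [ 0.14 -0.46  0.01]
[-0.31190208 -5.80856147 -2.95036693] [-1.32749619  0.33261211 -0.2001294 ] 0.012577164250728936
```

Call:
arm_command(
  targets=[0, 0, 0, 0.05, 0.25, 0, 0, 0, 0, 0.02, 0.05, 0.2, 0, 0, 0, 0, 0.02, 0, 0.2, 0, 0],
)

```text
time: 12.13
ee_pos: [0.4597, 0.0601, 0.1228]
eef_rot: [0.71, -0.058, -0.7, -0.044]
ft_force: [6.5, 28.4, -5.1]
width: 0.0131
```

Run:
```python
from h import *
s=rel([.4631,.0802,.1215]); print(s['ft_force'],s['torque'],s['width'])
```

```text
pos [0.4597 0.0601 0.1228] q [ 0.53  0.16 -0.82  1.99  0.16  1.04 -2.08] t 12.13
[[ 0.013 -0.143 -0.99 ]
 [-0.02  -0.99   0.143]
 [-1.     0.018 -0.016]]
yaw of tool y -98.24
shift units [ 0.04 -0.82 -0.02]
[ 6.4531402  28.3746002  -5.09312298] [ 6.37935151 -1.24443256 -0.10439316] 0.013092163351929217
```

Call:
arm_command(
  targets=[0, 0, 0.01, 0, 0.13, 0, 0, 0, 0, 0.01, 0, 0.14, 0, 0],
)

```text
time: 12.3
ee_pos: [0.4598, 0.0603, 0.1235]
eef_rot: [0.711, -0.058, -0.699, -0.04]
ft_force: [3.8, 15.6, -5.9]
width: 0.0128
```

Run:
```python
from h import *
s=rel([.4631,.0802,.1215]); print(s['ft_force'],s['torque'],s['width'])
```

```text
pos [0.4598 0.0603 0.1235] q [ 0.53  0.16 -0.82  1.99  0.17  1.04 -2.08] t 12.3
[[ 0.015 -0.139 -0.99 ]
 [-0.027 -0.99   0.138]
 [-1.     0.024 -0.019]]
yaw of tool y -97.98
shift units [ 0.06 -0.81 -0.02]
[ 3.84131011 15.64811747 -5.86585468] [ 3.30855775 -0.68984754 -0.21876007] 0.012804269444101964
```

Call:
arm_command(
  targets=[0.02, -0.02, 0, -0.15, 0.13, -0.03, 0, 0.02, -0.025, 0, -0.22, 0.13, -0.04, 0, 0, -0.025, 0, -0.22, 0.13, -0.04, 0, 0, -0.025, 0, -0.22, 0.13, -0.04, 0],
)

```text
time: 12.63
ee_pos: [0.4651, 0.0594, 0.1455]
eef_rot: [-0.688, 0.058, 0.722, 0.056]
ft_force: [8.4, 13.6, -7.7]
width: 0.013
```

```bash
cat >> h.py <<'E'
def tong():
    s=read_state(); M=R.from_quat(s['eef_rot']).as_matrix(); p=s['ee_pos']
    yaw=-.173; c,sn=np.cos(yaw),np.sin(yaw); A=np.array([[c,sn,0],[-sn,c,0],[0,0,1]])
    l=A@(p-np.array([.4757,.1577,0])); L=A@M
    print("stand-frame TCP mm",(l*1000).round(1),"pitch tool",np.degrees(np.arctan2(-L[0,0],-L[2,0])).round(2),"roll",np.degrees(np.arcsin(L[2,1])).round(2),"yaw",np.degrees(np.arctan2(L[0,1],-L[1,1])).round(2))
    r=l[[0,2]]-[.24,.074]; r0=np.arctan2(.0475,.240); print("phi from pos deg",np.degrees(np.arctan2(r[1],-r[0])-r0).round(2),"radius",np.hypot(*r).round(4),"(0.2447)")
    print("F stand",(A@s['ft_force']).round(1),"T",(A@s['torque']).round(2),"w",s['width'].round(4),"t",s['time'],"q",s['joint_positions'].round(2))
E
python3 - <<'E'
from h import *
tong()
E
```

```text
stand-frame TCP mm [  6.5 -98.7 145.5] pitch tool 2.72 roll 0.35 yaw 0.68
phi from pos deg 5.83 radius 0.2442 (0.2447)Traceback (most recent call last):
  File "<stdin>", line 2, in <module>
  File "h.py", line 33, in tong
    print("F stand",(A@s['ft_force']).round(1),"T",(A@s['torque']).round(2),"w",s['width'].round(4),"t",s['time'],"q",s['joint_positions'].round(2))
                                                                                ^^^^^^^^^^^^^^^^
AttributeError: 'float' object has no attribute 'round'
```

Call:
arm_command(
  targets=[0, -0.05, 0, -0.22, 0.13, -0.04, 0, 0, -0.05, 0, -0.22, 0.13, -0.04, 0, 0, -0.05, 0, -0.22, 0.13, -0.04, 0, 0, -0.05, 0, -0.22, 0.13, -0.04, 0],
)

```text
time: 12.97
ee_pos: [0.4741, 0.0577, 0.17]
eef_rot: [-0.632, 0.043, 0.771, 0.064]
ft_force: [6.7, 14.8, -6.4]
width: 0.0126
```

```bash
sed -i "s/s\['width'\].round(4)/round(s['width'],4)/" h.py
python3 - <<'E'
from h import *
tong()
E
```

```text
stand-frame TCP mm [ 15.6 -98.8 170. ] pitch tool 11.34 roll -0.86 yaw 1.17
phi from pos deg 11.97 radius 0.2441 (0.2447)
F stand [ 4.  15.7 -6.4] T [ 3.03 -1.34 -0.89] w 0.0126 t 12.9667 q [ 0.52  0.3  -0.79  1.76  0.12  1.35 -2.03]
```

Call:
arm_command(
  targets=[0, -0.03, 0.01, -0.22, 0.12, -0.04, 0, 0, -0.03, 0.01, -0.22, 0.12, -0.04, 0, 0, -0.025, 0.01, -0.2, 0.12, -0.04, 0, 0, -0.02, 0, -0.12, 0.12, -0.02, 0, 0, 0, 0, -0.05, 0.12, 0, 0],
)

```text
time: 13.38
ee_pos: [0.4836, 0.0561, 0.19]
eef_rot: [-0.6, 0.035, 0.797, 0.061]
ft_force: [4.5, 12.8, -6.2]
width: 0.0126
```

Run:
```python
from h import *
tong()
```

```text
stand-frame TCP mm [ 25.3 -98.7 190. ] pitch tool 16.13 roll -1.03 yaw 1.93
phi from pos deg 17.2 radius 0.244 (0.2447)
F stand [ 2.2 13.4 -6.2] T [ 2.43 -0.96 -1.11] w 0.0126 t 13.3833 q [ 0.49  0.37 -0.78  1.65  0.13  1.47 -2.02]
```

Call:
arm_command(
  targets=[0, 0, 0, -0.07, 0.12, 0, 0, 0, 0, 0, -0.07, 0.12, 0, 0, 0, 0, 0, -0.06, 0.12, 0, 0, 0, 0, 0, -0.06, 0.12, 0, 0],
)

```text
time: 13.72
ee_pos: [0.4863, 0.0556, 0.1956]
eef_rot: [-0.603, 0.025, 0.795, 0.065]
ft_force: [4.4, 13.3, -5.8]
width: 0.0132
```

Run:
```python
from h import *
tong()
snap("side","s8",(110,280,150,350),4); tong(); snap("top","t8",(110,270,130,330),4); tong()
```

```text
stand-frame TCP mm [ 28.  -98.8 195.6] pitch tool 15.89 roll -2.21 yaw 2.29
phi from pos deg 18.65 radius 0.2444 (0.2447)
F stand [ 2.1 13.8 -5.8] T [ 2.66 -1.   -1.09] w 0.0132 t 13.7167 q [ 0.51  0.37 -0.78  1.65  0.11  1.47 -2.  ]
stand-frame TCP mm [ 28.1 -98.8 195.9] pitch tool 15.87 roll -2.24 yaw 2.29
phi from pos deg 18.72 radius 0.2444 (0.2447)
F stand [ 3.  14.6 -6.7] T [ 2.74 -1.12 -1.11] w 0.0128 t 13.7667 q [ 0.51  0.37 -0.78  1.65  0.11  1.47 -2.  ]
stand-frame TCP mm [ 28.1 -98.8 195.8] pitch tool 15.88 roll -2.21 yaw 2.29
phi from pos deg 18.69 radius 0.2444 (0.2447)
F stand [ 3.3 14.7 -7.3] T [ 2.71 -1.24 -1.16] w 0.0134 t 13.8167 q [ 0.51  0.37 -0.78  1.65  0.11  1.47 -2.  ]
```

View pics/s8.png

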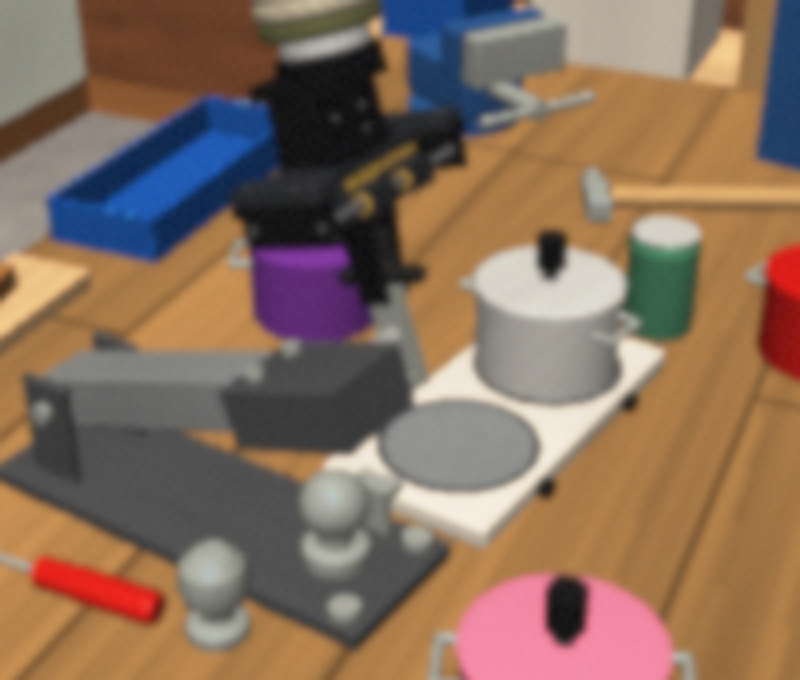

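View pics/t8.png

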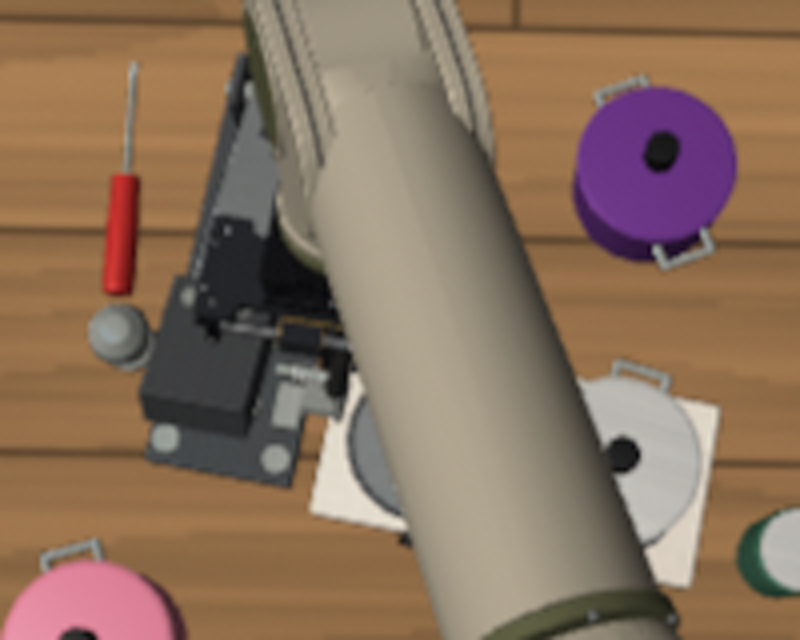

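The tongue is up: the bare ball shows at (335,500) with the coupler at about (320,390). The pot's knob is still at (622,455). The pose held steady over the last three readings, so I'm handing in.

Run:
```python
from h import *
print(close_job()); tong()
```

```text
the job is handed in; nothing more can be done
None
the job is handed in; nothing more can be done
```

I slid the pot by its knob along the plate to the far mark, pulled the latch by its grab bar, lifted the tongue off the ball, and handed in while still gripping the bar. No verdict was reported.

- **Pot:** the top camera put it within about 1 mm of the far mark's centre after release. Its knob was at the same pixel in the last top picture.
- **Latch:** I pulled it about 20 mm, to its stop, and held it there throughout the lift. The first pulls fell short, because a row only moves relative to the measured pose. One correction overshot and the latch sprang back to about 11 mm, so I pulled again before lifting. The arm force peaked at about 33 N against the stop.
- **Tongue:** it is raised about 18.7 degrees, which puts the socket about 14 cm above the bench, some 77 mm above its seat. That height is worked out from the hand position and the estimated stand pose. The side picture shows the ball bare, and the pose stayed within 0.3 mm over the last three readings.
- **Other things:** the look-alike pots and the other items visible in the last pictures looked unmoved. The wrench and part of the hitch were hidden by the arm in the last top view.
- **Disagreement and open point:** the two cameras differed by up to about 1 cm on the stand and pot poses. I put that down to a misread side-view corner and leaned on the top camera. I am assuming a grip on the bar counts as holding the tongue, since the fingers touch only the latch and not the tongue tube itself.

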